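# Fit the battery stick of an emergency light and hold its test button

## Task

Fit the fresh green battery stick into the opened emergency light: set it down across the two contact saddles, red end in the red saddle and black end in the black one, without dropping it, so that both ends lie fully down on their contacts, and let go of it. Then press the yellow test button all the way in, without leaning hard on it, and keep it pressed: the program finishes while still holding the button in, so that a colleague can check the lamps. Leave the worn-out brown battery stick, the screwdriver and the mug where they are.

Things in the scene. Friction and masses are not known exactly. Their poses are not given: they have to be found in the camera images.
- light: Emergency bulkhead light on its back on the desk, cover off, fixed. White pan 190 (x) by 340 mm (y), rim 24 mm high, floor 3 mm. Origin: centre of underside, z up. Saddles on its -x side: x = -36, y = +37 (red) and -137 mm (black); module with test button at x = -34, y = 112 mm, 85 by 88 mm, top 43 mm above the desk. Lamp boards on the +x half, up to 12 mm high
- seat_red (a point): Centre of the brass contact floor of the red saddle, 15 mm above the desk, axes as the light's; the underside of the battery's red cap belongs here. Open-topped saddle, 40 mm wide (x) between cheeks with flared mouths up to 35 mm above the desk; end stop on its outer (+y) side, 11 mm from this point, 33 mm above the desk
- seat_black (a point): The same in the black saddle, for the battery's black cap: 174 mm from seat_red along the light's -y, 15 mm above the desk; end stop on its outer (-y) side. Between the saddles there is only the flat pan floor
- test_button (a joint): Travel of the test button: 0 out, 0.006 m fully in against its stop. Momentary push button, sprung back: about 2.5 N to start it, 5 N fully in. It moves straight down and springs out when let go
- button_top (a point): Centre of the top face of the yellow test button, a round plunger 21 mm across, in a flat aluminium bezel 30 mm across whose top is 48 mm above the desk. The top face stands 59 mm above the desk when out, 53 mm when fully in. Moves with the button
- battery: Fresh battery stick, loose: cylinder 33 mm in diameter in a green sleeve, 158 mm of it between two square end caps 36 x 36 mm, 16 mm long, red at its +y end, black at -y; 190 mm over all, about 0.42 kg, balanced at the middle. Rests on its caps, does not roll. Origin: midway along, level with the undersides of the caps; long axis y, z up, sleeve axis 18 mm above the origin
- battery_red (a point): Centre of the underside of the fresh battery's red cap, 87 mm from its middle
- battery_black (a point): Centre of the underside of the fresh battery's black cap, 87 mm from its middle
- old_battery: The worn-out battery stick, same shape and caps, but with a faded grey-brown sleeve; lies on the desk, to be left alone. Origin and axes as for the fresh one
- screwdriver: Screwdriver with orange handle, about 200 mm, lying on the desk on the robot's side of the light; leave alone
- mug: Blue mug, 80 mm across, 90 mm high; leave alone
Mind the look-alikes: they are no part of the job. There is more than one size of the battery; the one meant has the size given above.

How it is judged:
By the outcome, as a careful person would: the job done as asked, in the order asked, and still so for the second after the job is handed in, while the arm keeps its last pose, push and grip.
It also fails if it takes over 43 s, if anything falls off the work surface, if the arm or the gripper's body presses on something with over 40 N, if the wrist force passes 120 N, or if a joint passes its speed limit or range.

## Robot

A 6-joint arm with a two-finger parallel gripper is mounted at the origin on the work surface. World frame = base frame: x ahead of the robot, y to its left, z up, the work surface at z = 0. Lengths are in m, angles in rad, forces in N, time in s.
With the tool pointing down it reaches from about 0.35 to 0.875 m from the base axis. Payload 4.2 kg.
Tool frame: the origin (TCP) lies midway between the tips of the shut fingers; the grasp point (between the pads) lies ctrl.pinch_z behind it (ctrl.pinch_z is the distance from the TCP to the grasp point, in m); z points along the fingers, y is the line along which they close (so a half turn about z gives the same grasp; the last joint's range is limited). The gripper opens to 85 mm and grips with 20 to 120 N. Pads are 22 mm wide; open, the fingers measure 114 mm over their backs; the gripper's body (76 mm by 85 mm) begins 54 mm behind the grasp point. The pads swing forward as they close: fully open they stand 13 mm farther back than shut.
Start: joints at [1.396, 0.385, 0.008, 0, -1.194, -0.259], TCP at [0.263, 0.567, 0.231] pointing down, gripper open.
Joint ranges: [-3.14, 3.14], [-1.21, 2.06], [-1.07, 1.41], [-3.16, 2.05], [-2.99, -0.16], [-3.1, 3.1]. Speed limits (rad/s): [2.79, 2.79, 3.14, 3.14, 3.14, 3.14].

## Interface

Orientations are given as a unit quaternion [x, y, z, w].
In Python, from workcell import ctrl, eyes, ticket gives the robot as it stands.
- The arm moves only by the tool play_rows, never from a script. Its arguments are lists of equal length, an entry for each row: "slide": the shift along the tool's x, y, z in m, a list of three; "turn": the turn about the tool's z in degrees. In form: {"slide": [[tx, ty, tz], ...], "turn": [turn, ...]}. A call has 1 to 12 rows; each row is the pose to reach, as a shift and turn from the pose commanded when the call began, along the tool's axes at that moment; what a row does not reach only later rows make up. A row lasts 1/10 s, in which the tool goes at most 50 mm and 8.59 degrees, less where a joint would pass 70% of its speed; a pose out of reach is approached as far as the arm can. A call with a gripper value outside its range is refused whole. "gripper" is the finger opening in m, from 0 to 0.0854, set as the call begins (left out, the last holds). The fingers move at their own pace and stop on an object; "newtons" is the grip in N (left out, the last holds). Time passes only in rows, so rows that repeat a pose let the fingers close. It gives the time, the measured TCP pose, the force, the opening and the grip force at its end, in the units of the state.
- ctrl.observe(): the state, without advancing time (a new reading comes with each control period).
- eyes.get_image(name): name is "side" or "top" or "wrist"; returns a dict with "frame" (384x512x3 uint8, blue, green, red), "intrinsics" (3x3 intrinsics, pixels), "rvec" (rotation vector, rad) and "tvec" (3), from world to camera coordinates, as OpenCV has them. Camera axes: x right, y down, z forward; pixel columns grow to the right and rows downward; lengths in m; the calibration is good to about 2 mm. A picture is of the moment at which its call begins. There is no depth.
- ticket.hand_in(): hands the job in; it is judged then, once.
The state is a dict: "clock": time; "qpos": joint angles; "joint_vel": joint speeds; "joint_efforts": joint torques, N m; "position": TCP position; "tcp_rot": TCP orientation; "wrist_force": force on the tool from outside, world axes, zero at the start; "torque": the same for the moment, N m; "finger_gap": opening from 0.0 (shut) to 1.0 (fully open); "grip_force": force on a finger pad.
Only numpy, scipy, OpenCV 4.12 (cv2) and the standard library are available. Lean on these libraries where they do the work, as an engineer would, in place of code of your own. Each camera call takes 0.05 s, during which the arm holds its last target. There are 200 camera calls.

## Working session

There is one attempt and no reset: what is moved stays moved. The work goes in short steps, Python scripts to look and compute and a tool call to move; the robot and the scene stay as the last step left them, time stands still between calls to the robot, and variables do not carry over. Pictures are saved under pics/ and viewed, at most 10 in all, crops included, and the job is handed in when it is done.

Besides the shell and the picture viewer there is one more tool, called after "Call:" in YAML: its name, and indented under it one key for each argument. play_rows: Moves the arm, as the interface text tells. Its arguments: {"type":"object","properties":{"slide":{"type":"array"},"turn":{"type":"array"},"gripper":{"type":"number"},"newtons":{"type":"number"}},"required":["slide","turn"]}

```bash
mkdir -p pics; cat > h.py <<'E'
import numpy as np, cv2, json
from workcell import ctrl, eyes, ticket
def shot(name, fn):
    d=eyes.get_image(name); cv2.imwrite(f'pics/{fn}.png', d['frame'])
    np.savez(f'pics/{fn}.npz', K=d['intrinsics'], r=d['rvec'], t=d['tvec']); return d
def cal(fn):
    d=np.load(f'pics/{fn}.npz'); return d['K'],cv2.Rodrigues(d['r'])[0],d['t'].reshape(3)
def ray(fn,uv,z):
    K,R,t=cal(fn); p=np.linalg.solve(K,[uv[0],uv[1],1.]); c=-R.T@t; d=R.T@p
    return c+d*(z-c[2])/d[2]
def proj(fn,P):
    K,R,t=cal(fn); q=K@(R@np.array(P)+t); return q[:2]/q[2]
def crop(fn,out,x0,y0,x1,y1,s):
    cv2.imwrite(f'pics/{out}.png', cv2.resize(cv2.imread(f'pics/{fn}.png')[y0:y1,x0:x1],None,fx=s,fy=s,interpolation=cv2.INTER_CUBIC))
E
python3 - <<'E'
from h import *
for n in('top','side'): shot(n,n+'0')
a=cv2.imread('pics/top0.png'); b=cv2.imread('pics/side0.png')
cv2.imwrite('pics/top0b.png',cv2.resize(a,(800,600)));cv2.imwrite('pics/side0b.png',cv2.resize(b,(800,600)))
print(ctrl.observe(), ctrl.pinch_z)
for n in('top0','side0'):
    K,R,t=cal(n); print(K[0,0], -R.T@t)
E
```

```text
{'clock': 0.1, 'qpos': array([ 1.39556083e+00,  3.85477874e-01,  6.76152923e-03, -4.24984330e-04,
       -1.19401723e+00, -2.58619792e-01]), 'joint_vel': array([ 0.00120335, -0.00238872,  0.00354652,  0.00168807,  0.00220159,
       -0.00029778]), 'joint_efforts': array([-5.07126151e-04, -3.93316519e+01,  1.88930655e+01,  4.19806749e+00,
       -2.59933295e-03,  4.27816417e-06]), 'position': array([0.26248823, 0.56662838, 0.23033317]), 'tcp_rot': array([ 9.76545972e-01, -2.15306726e-01, -1.56967002e-04,  9.76015128e-04]), 'wrist_force': array([-0.20757441, -0.08317936,  0.64986109]), 'torque': array([-0.0055257 , -0.01823649, -0.04224574]), 'grip_force': 0.0, 'finger_gap': 0.9976962827744579} 0.0187
492.38019050888164 [ 0.35005693 -0.05629937  1.39497515]
384.8582387900336 [ 0.07642514 -0.79205148  1.11875684]
```

View pics/top0b.png

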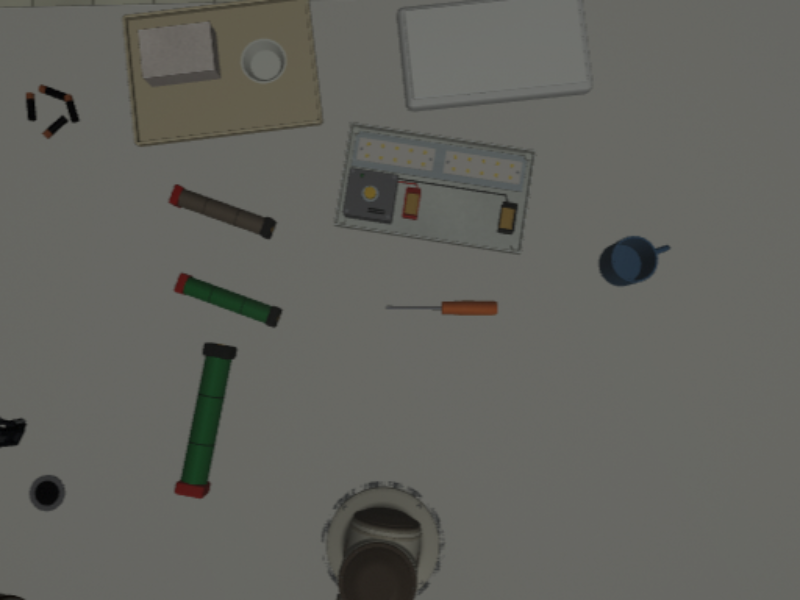

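View pics/side0b.png

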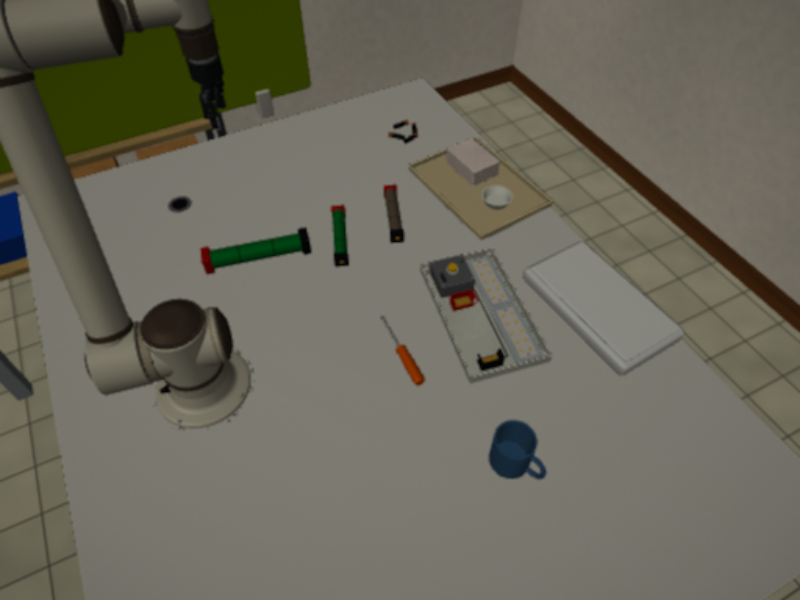

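The top picture shows a short green stick at (229,300), a long green stick at (205,420) and a brown one at (222,212). By scale (about 551 px/m) the short green stick is about 0.19 m and the long one about 0.26 m, so the short green one is meant. The light is at (435,188), with the button at (370,193), the red saddle at (412,203) and the black saddle at (507,217). I'll confirm in an enlarged crop.

```bash
python3 - <<'E'
from h import *
im=cv2.imread('pics/top0.png')
A=cv2.resize(im[165:220,100:190],None,fx=8,fy=8,interpolation=cv2.INTER_CUBIC)[:, :720]
B=cv2.resize(im[74:166,208:348],None,fx=5.7,fy=5.7,interpolation=cv2.INTER_CUBIC)
A=np.clip(A*1.8,0,255).astype('uint8');B=np.clip(B*1.8,0,255).astype('uint8')
cv2.imwrite('pics/A.png',A);cv2.imwrite('pics/B.png',B)
E
```

```text
(no output)
```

View pics/A.png

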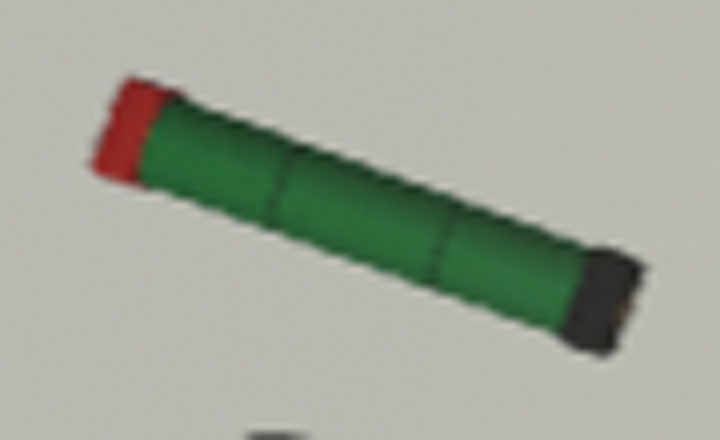

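View pics/B.png

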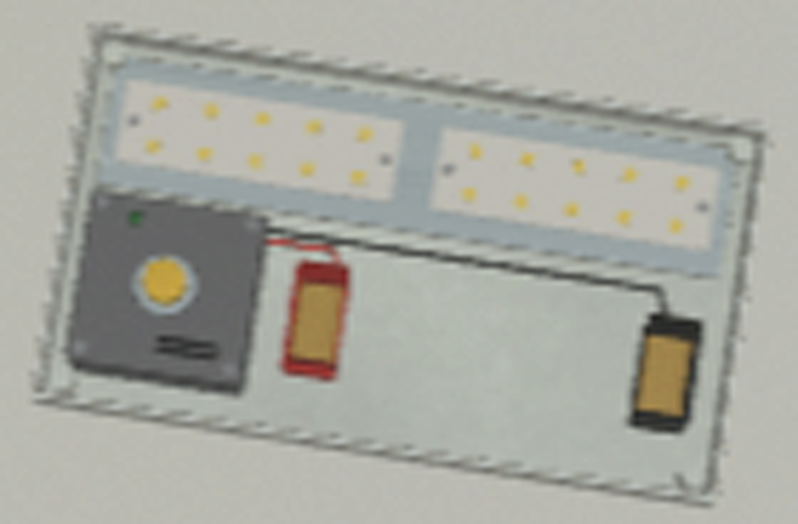

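Crop A confirms the short green stick, red cap around (135,130) and black cap around (605,300). Crop B shows the light corners at (98,30), (765,135), (712,503) and (35,400), the button at (165,280), the red brass at (317,322) and the black brass at (666,375).

```bash
python3 - <<'E'
from h import *
A=lambda u,v:((u+.5)/8-.5+100,(v+.5)/8-.5+165)
B=lambda u,v:((u+.5)/5.7-.5+208,(v+.5)/5.7-.5+74)
r=ray('top0',A(110,122),.036); k=ray('top0',A(614,300),.036)
print('bat',r,k,np.linalg.norm(r-k))
# silhouettes: sleeve edges / axis
for u in (((180,95),(140,185)),((585,247),(560,335))):
    print([ray('top0',A(*p),.02)[:2].round(4) for p in u])
c=[ray('top0',B(*p),.024) for p in((98,30),(765,135),(712,503),(35,400))]
print('cor',np.round(c,4),[np.linalg.norm(c[i]-c[i-3]) for i in range(4)])
print('btn',ray('top0',B(165,280),.059)); sr=ray('top0',B(317,322),.015);sb=ray('top0',B(666,375),.015)
print('seats',sr,sb,np.linalg.norm(sr-sb))
# fit light pose from all: model->world
M=np.array([[95,170],[95,-170],[-95,-170],[-95,170],[-36,37],[-36,-137],[-34,112]])/1e3
W=np.array([*c,sr,sb,ray('top0',B(165,280),.059)])[:,:2]
mc,wc=M.mean(0),W.mean(0);U,S,V=np.linalg.svd((M-mc).T@(W-wc));R=(U@V).T
t=wc-R@mc;th=np.degrees(np.arctan2(R[1,0],R[0,0]));print('light',t,th);print(((W-(M@R.T+t))*1e3).round(1))
for n,p,z in(('seatr',(-36,37),.015),('seatb',(-36,-137),.015),('btn',(-34,112),.059)):
    w=R@(np.array(p)/1e3)+t; print(n,w,proj('side0',[*w,z])*800/512)
E
```

```text
bat [0.47267783 0.35342397 0.036     ] [0.40734084 0.17889614 0.036     ] 0.186356881374415
[array([0.4831, 0.3336]), array([0.4517, 0.3477])]
[array([0.4268, 0.1917]), array([0.3962, 0.2007])]
cor [[ 0.7545  0.0404  0.024 ]
 [ 0.6942 -0.2892  0.024 ]
 [ 0.5115 -0.2574  0.024 ]
 [ 0.5696  0.0743  0.024 ]] [np.float64(0.33504929459811117), np.float64(0.1854269502155306), np.float64(0.33678188345813964), np.float64(0.18800306255097707)]
btn [0.62092916 0.00751287 0.059     ]
seats [ 0.60712174 -0.06554623  0.015     ] [ 0.57687652 -0.2379305   0.015     ] 0.17501744863607885
light [ 0.63386504 -0.10832942] -10.07476169328379
[[-2.6 -2.1]
 [-3.4  3.1]
 [ 1.   1.6]
 [-0.5 -1.4]
 [ 2.2  0.1]
 [ 2.4 -1. ]
 [ 0.9 -0.4]]
seatr [ 0.60489267 -0.06560235] [461.27559467 301.92285267]
seatb [ 0.57445432 -0.23691933] [489.67075992 361.31489963]
btn [0.61998181 0.00789131] [452.19660595 266.57044468]
```

Call:
play_rows:
  slide:
    - [0.03, 0.02, 0.01]
    - [0.06, 0.04, 0.02]
    - [0.09, 0.062, 0.025]
    - [0.12, 0.083, 0.03]
    - [0.15, 0.103, 0.04]
    - [0.18, 0.124, 0.05]
    - [0.21, 0.145, 0.06]
    - [0.24, 0.165, 0.065]
    - [0.265, 0.183, 0.07]
    - [0.28, 0.193, 0.08]
    - [0.287, 0.198, 0.08]
    - [0.287, 0.198, 0.08]
  turn: [8.5, 17, 25.5, 34, 42.5, 51, 59.5, 68, 76.5, 82, 85.6, 85.6]
  gripper: 0.07

```text
clock: 1.3
position: [0.44, 0.2655, 0.1507]
tcp_rot: [-0.57, 0.822, -0.0, -0.001]
wrist_force: [-0.4, 0.3, -0.1]
finger_gap: 0.819
grip_force: 0.0
```

```bash
python3 - <<'E'
from h import *
shot('wrist','w1'); cv2.imwrite('pics/w1b.png',np.clip(cv2.resize(cv2.imread('pics/w1.png'),(800,600))*1.5,0,255).astype('uint8'))
s=ctrl.observe();print(s['clock'],s['position'],s['tcp_rot'],s['qpos'])
K,R,t=cal('w1');print(K[0,0],-R.T@t,R[2])
E
```

```text
1.35 [0.43994717 0.26634201 0.15104161] [-5.70354683e-01  8.21398474e-01 -3.84080646e-05 -2.83348477e-04] [ 8.60287751e-01  2.75034661e-01 -3.75706144e-01 -8.50245269e-05
 -9.20623385e-01 -1.21715735e+00]
329.87954776297846 [0.41281364 0.19282901 0.2935777 ] [ 0.10572102  0.28230107 -0.95348265]
```

View pics/w1b.png

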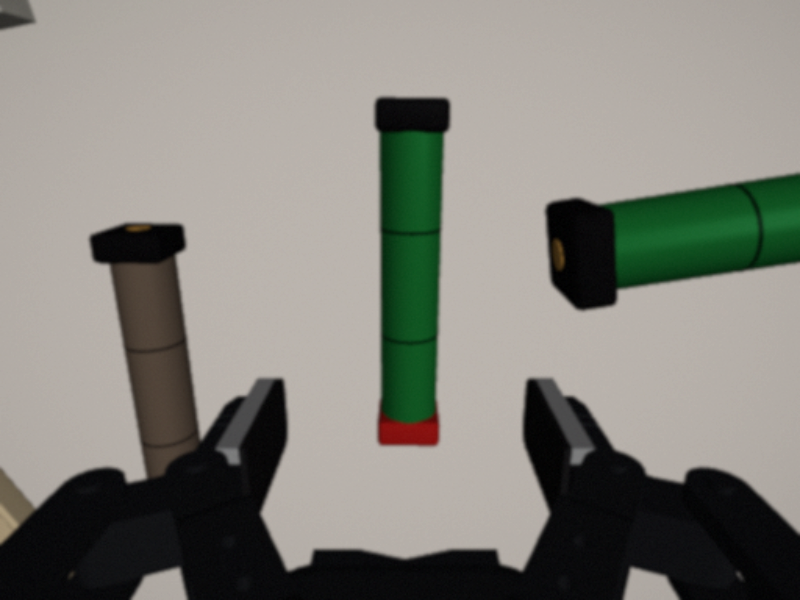

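The wrist picture shows the short green stick, with its red outer edge at (379..438,444) and black outer edge at (376..449,99). The fingers straddle it well.

```bash
python3 - <<'E'
from h import *
q=lambda u,v:((u+.5)*.64-.5,(v+.5)*.64-.5)
P=[ray('w1',q(*p),.036) for p in((379,444),(438,444),(376,99),(449,99))]
print(np.round(P,4)); r=(P[0]+P[1])/2;k=(P[2]+P[3])/2
print(np.linalg.norm(r-k),np.linalg.norm(P[0]-P[1]),np.linalg.norm(P[2]-P[3]))
c=(r+k)/2;d=(r-k)[:2];d/=np.linalg.norm(d);print('centre',c,d,'yaw',np.degrees(np.arctan2(-d[0],d[1])))
from scipy.spatial.transform import Rotation as Ro
s=ctrl.observe();T=Ro.from_quat(s['tcp_rot']).as_matrix();print(T.round(4));print('tool err',T.T@(c-s['position']))
y=T[:,1];print('tool y yaw vs axis',np.degrees(np.arctan2(y[1],y[0])))
E
```

```text
[[0.4873 0.349  0.036 ]
 [0.4554 0.361  0.036 ]
 [0.4203 0.1748 0.036 ]
 [0.3883 0.1868 0.036 ]]
0.1865961901070572 0.034060632171746076 0.034176777512504496
centre [0.43784292 0.2679076  0.036     ] [0.35913071 0.93328727] yaw -21.046819515994752
[[-3.494e-01 -9.370e-01 -4.000e-04]
 [-9.370e-01  3.494e-01 -4.000e-04]
 [ 5.000e-04  3.000e-04 -1.000e+00]]
tool err [-0.00079031  0.00248871  0.11504187]
tool y yaw vs axis 159.54992465227764
```

Call:
play_rows:
  slide:
    - [0, 0.001, 0.02]
    - [-0.001, 0.002, 0.05]
    - [-0.001, 0.002, 0.08]
    - [-0.001, 0.002, 0.105]
    - [-0.001, 0.002, 0.125]
    - [-0.001, 0.002, 0.138]
    - [-0.001, 0.002, 0.145]
    - [-0.001, 0.002, 0.148]
    - [-0.001, 0.002, 0.148]
  turn: [0.3, 0.6, 0.6, 0.6, 0.6, 0.6, 0.6, 0.6, 0.6]

```text
clock: 2.25
position: [0.4384, 0.2689, 0.0034]
tcp_rot: [-0.566, 0.824, 0.0, 0.0]
wrist_force: [-0.4, -0.0, 0.2]
finger_gap: 0.818
grip_force: 0.0
```

Call:
play_rows:
  slide:
    - [0, 0, 0]
    - [0, 0, 0]
    - [0, 0, 0]
    - [0, 0, 0]
    - [0, 0, 0]
    - [0, 0, 0]
    - [0, 0, 0]
  turn: [0, 0, 0, 0, 0, 0, 0]
  gripper: 0.02
  newtons: 50

```text
clock: 2.95
position: [0.4386, 0.2688, 0.0042]
tcp_rot: [-0.566, 0.824, 0.0, 0.001]
wrist_force: [-1.5, -0.1, 6.2]
finger_gap: 0.371
grip_force: 49.5
```

Call:
play_rows:
  slide:
    - [0, 0, -0.008]
    - [0, 0, -0.025]
    - [0, 0, -0.05]
    - [0.01, -0.008, -0.08]
    - [0.025, -0.022, -0.11]
    - [0.05, -0.043, -0.135]
    - [0.08, -0.07, -0.15]
    - [0.11, -0.096, -0.157]
    - [0.14, -0.122, -0.157]
    - [0.17, -0.148, -0.157]
    - [0.2, -0.174, -0.157]
    - [0.225, -0.196, -0.157]
  turn: [0, 0, 0, -1, -2, -3, -4, -5, -6, -7, -8, -9]

```text
clock: 4.15
position: [0.5394, -0.0141, 0.1594]
tcp_rot: [-0.629, 0.778, 0.001, -0.001]
wrist_force: [0.4, 0.6, -4.7]
finger_gap: 0.368
grip_force: 50.6
```

Call:
play_rows:
  slide:
    - [0.028, -0.024, 0]
    - [0.055, -0.047, 0]
    - [0.078, -0.067, 0]
    - [0.095, -0.083, 0]
    - [0.106, -0.092, 0]
    - [0.111, -0.096, 0]
    - [0.112, -0.0975, 0]
    - [0.112, -0.0975, 0]
    - [0.112, -0.0975, 0]
  turn: [-0.5, -1, -1.5, -2, -2, -2, -2, -2, -2]

```text
clock: 5.05
position: [0.612, -0.1409, 0.1604]
tcp_rot: [-0.643, 0.766, 0.0, -0.0]
wrist_force: [0.4, -0.5, -4.5]
finger_gap: 0.369
grip_force: 50.6
```

```bash
python3 - <<'E'
from h import *
from scipy.spatial.transform import Rotation as Ro
shot('wrist','w2'); shot('top','t2'); shot('side','s2'); cv2.imwrite('pics/w2b.png',np.clip(cv2.resize(cv2.imread('pics/w2.png'),(800,600))*1.6,0,255).astype('uint8'))
s=ctrl.observe();print(s['clock'],s['position'],s['finger_gap'],s['wrist_force'],s['torque'],s['qpos'])
print(Ro.from_quat(s['tcp_rot']).as_matrix().round(4))
print(-cal('w2')[1].T@cal('w2')[2])
E
```

```text
5.2 [ 0.61223034 -0.1410755   0.1605929 ] 0.365813478983337 [-0.14226852 -0.25141538 -4.50806262] [-0.02775009 -0.02799075 -0.0289172 ] [ 3.06369042e-02  4.44762106e-01 -8.24813332e-02 -1.43040853e-04
 -1.04331670e+00 -2.05037020e-01]
[[-1.736e-01 -9.848e-01  2.000e-04]
 [-9.848e-01  1.736e-01  1.000e-04]
 [-2.000e-04 -2.000e-04 -1.000e+00]]
[ 0.59843774 -0.21749288  0.30315668]
```

View pics/w2b.png

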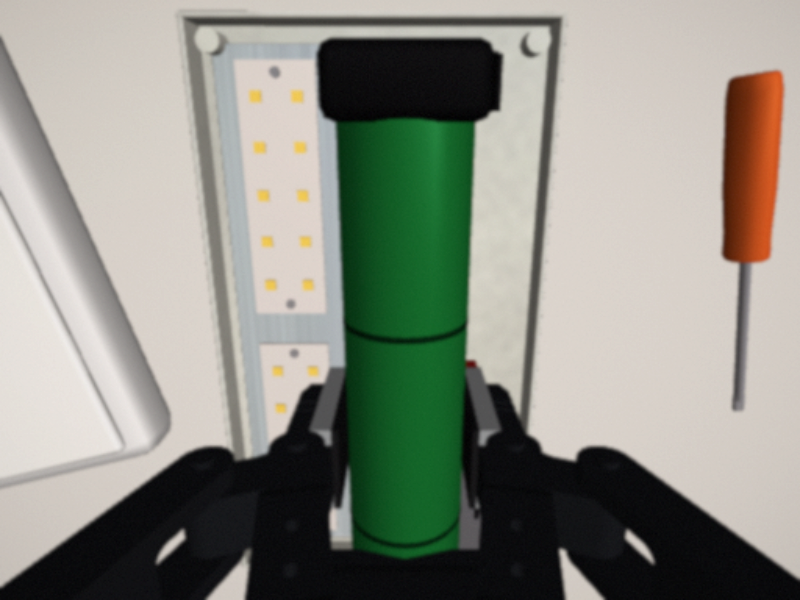

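The wrist picture shows the stick held square between the pads, black cap edge at (319..493,40). The light's far rim corners are at (180,13) and (562,16), with the red saddle just peeking out at (470,364).

```bash
python3 - <<'E'
from h import *
q=lambda u,v:((u+.5)*.64-.5,(v+.5)*.64-.5)
R=lambda t:np.array([[np.cos(t),-np.sin(t)],[np.sin(t),np.cos(t)]])
th=np.radians(-10.07)
W=[ray('w2',q(*p),.024)[:2] for p in((180,13),(562,16))]
print('corners',W,np.linalg.norm(W[0]-W[1]), np.degrees(np.arctan2(*(W[0]-W[1])[::-1])))
for w,m in zip(W,((.095,-.17),(-.095,-.17))): print('origin from corner',w-R(th)@m)
# predicted corner and lamp etc in picture
for m,z in(((.095,-.17),.024),((-.095,-.17),.024),((-.095,0),.024),((.095,0),.024)):
    w=R(th)@m+[.6339,-.1083]; print(m,((proj('w2',[*w,z])+.5)/.64-.5).round(0))
s=ctrl.observe();zt=s['position'][2]-.0042+.036
P=[ray('w2',q(*p),zt) for p in((319,41),(493,41))];print('cap',P,np.linalg.norm(P[0]-P[1]))
c=(P[0]+P[1])/2-s['position']; print('black end rel TCP in light axes',R(th).T@c[:2])
for v,a,b in((130,337,474),(500,351,463)):
    A=[ray('w2',q(u,v),zt-.018) for u in(a,b)];c=(A[0]+A[1])/2-s['position'];print('axis',R(th).T@c[:2],np.linalg.norm(A[0]-A[1]))
print(s['tcp_rot'])
E
```

```text
corners [array([ 0.69626603, -0.28957242]), array([ 0.51415829, -0.2560584 ])] 0.18516592351596226 -10.427692974185483
origin from corner [ 0.63245422 -0.10558042]
origin from corner [ 0.63741951 -0.10528814]
(0.095, -0.17) [175.   7.]
(-0.095, -0.17) [569.   8.]
(-0.095, 0) [540. 335.]
(0.095, 0) [215. 334.]
cap [array([ 0.61203888, -0.2366742 ,  0.1923929 ]), array([ 0.57861449, -0.23076564,  0.1923929 ])] 0.03394260807816481
black end rel TCP in light axes [-0.00044426 -0.09417285]
axis [-0.00039109 -0.07762257] 0.032617388822374235
axis [-0.00097108  0.02829063] 0.033640135892966196
[-6.42810900e-01  7.66024888e-01 -2.45707434e-05  1.31002005e-04]
```

Call:
play_rows:
  slide:
    - [0.003, 0.004, 0.005]
    - [0.007, 0.01, 0.02]
    - [0.011, 0.016, 0.045]
    - [0.013, 0.019, 0.07]
    - [0.013, 0.019, 0.09]
    - [0.013, 0.019, 0.102]
    - [0.013, 0.019, 0.108]
    - [0.013, 0.019, 0.11]
    - [0.013, 0.019, 0.11]
    - [0.013, 0.019, 0.11]
  turn: [0, 0, 0, 0, 0, 0, 0, 0, 0, 0]

```text
clock: 6.2
position: [0.5922, -0.1513, 0.0514]
tcp_rot: [-0.643, 0.766, -0.001, 0.001]
wrist_force: [0.2, 0.1, -4.1]
finger_gap: 0.371
grip_force: 50.6
```

```bash
python3 - <<'E'
from h import *
for n in('wrist','side','top'): shot(n,n[0]+'3')
c=[int(x) for x in proj('s3',[.59,-.15,.05])];print(c,[int(x) for x in proj('t3',[.59,-.15,.05])])
s=ctrl.observe();print(s['clock'],s['position'],s['wrist_force'],s['tcp_rot'])
S=cv2.imread('pics/s3.png')[c[1]-40:c[1]+40,c[0]-50:c[0]+50]
T=cv2.imread('pics/w3.png')
o=np.vstack([cv2.resize(S,(500,400),interpolation=cv2.INTER_CUBIC)])
S=cv2.resize(S,(440,352),interpolation=cv2.INTER_CUBIC);T=cv2.resize(T,(360,270))
c2=np.zeros((600,800,3),'uint8');
c=proj('t3',[.59,-.15,.05]).astype(int);U=cv2.imread('pics/t3.png')[c[1]-45:c[1]+45,c[0]-60:c[0]+60]
c2[:352,:440]=S;c2[:270,440:]=T;c2[300:600,440:]=cv2.resize(U,(360,300),interpolation=cv2.INTER_CUBIC)[:,:360] if 1 else 0
cv2.imwrite('pics/m3.png',np.clip(c2*1.7,0,255).astype('uint8'))
E
```

```text
[304, 205] [293, 133]
6.35 [ 0.59186966 -0.15129785  0.05112165] [-0.03712792 -0.64642843 -5.64825816] [-6.42454347e-01  7.66323568e-01 -5.06978127e-04  5.86503748e-04]
```

View pics/m3.png

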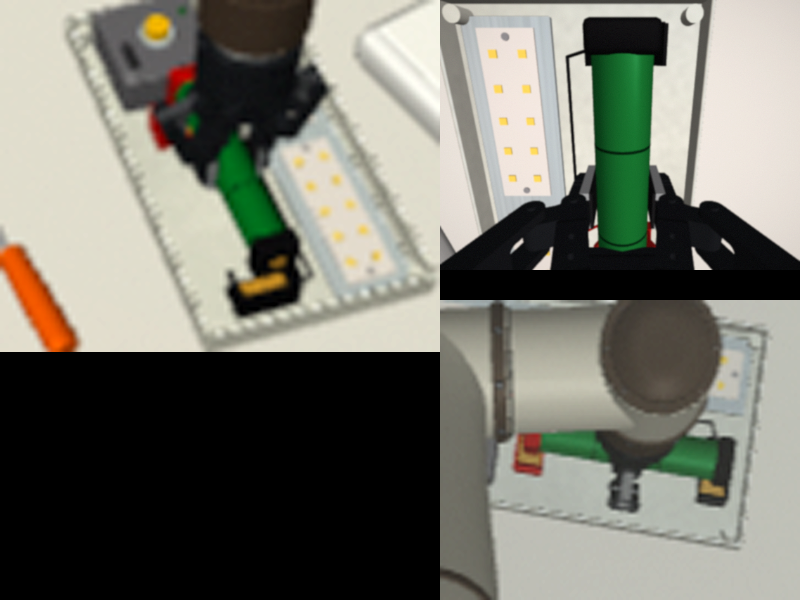

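The composite shows the stick hovering parallel over the saddles, red end over red and black end over black. In the wrist view a sliver of the black saddle shows to the right of the cap at about (665,40). I'll measure that closer.

```bash
python3 - <<'E'
from h import *
c2=np.zeros((600,800,3),'uint8')
w=cv2.imread('pics/w3.png')[10:110,180:350]; print(w.shape)
c2[:400,:680]=cv2.resize(w,(680,400),interpolation=cv2.INTER_CUBIC)
for i,(n,P) in enumerate((('side0',[.605,-.0655,.02]),('side0',[.5755,-.237,.02]),('s3',[.5755,-.237,.03]))):
    c=proj(n,P).round().astype(int); print(n,c-[16,12])
    f=cv2.imread(f'pics/{n}.png')[c[1]-12:c[1]+13,c[0]-16:c[0]+17]
    c2[400:600,i*264:i*264+264]=cv2.resize(f,(264,200),interpolation=cv2.INTER_CUBIC)
cv2.imwrite('pics/m4.png',np.clip(c2*2.0,0,255).astype('uint8'))
E
```

```text
(100, 170, 3)
side0 [279 180]
side0 [298 218]
s3 [298 217]
```

View pics/m4.png

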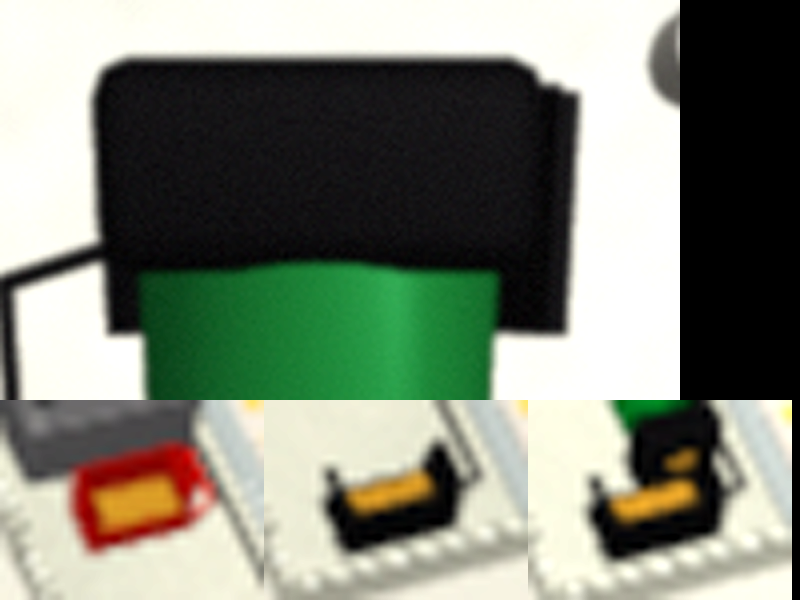

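The crop shows the black saddle's inner corners at (108,332) and (567,332), with its cheek tops at z=0.035. The cap's top edge spans (95..540,90).

```bash
python3 - <<'E'
from h import *
q=lambda u,v:((u+.5)/4-.5+180,(v+.5)/4-.5+10)
th=np.radians(-10.0);R=np.array([[np.cos(th),-np.sin(th)],[np.sin(th),np.cos(th)]])
tcp=np.array([.59187,-.1513]); L=lambda p:(R.T@(p[:2]-tcp)*1e3).round(1)
for z in(.035,.015): print('saddle',z,[L(ray('w3',q(*p),z)) for p in((108,332),(567,332),(578,95))])
z=.0829
print('cap',[L(ray('w3',q(*p),z)) for p in((95,100),(542,100),(137,62),(505,62))])
for v,a,b in((350,144,494),(390,148,491)): print('sleeve',[L(ray('w3',q(u,v),z-.018)) for u in(a,b)])
print('cam',L(-cal('w3')[1].T@cal('w3')[2]))
# side0 brass centres: crop scale 8, red origin (279,180), black (298,218)
for n,o,p,d in(('red',(279,180),(136,102),0),('black',(298,218),(127,92),0),('s3black',(298,217),(126,102),0)):
    g=((p[0]+.5)/8-.5+o[0],(p[1]+.5)/8-.5+o[1]); f='s3' if n[0]=='s' else 'side0'
    w=ray(f,g,.015);print(n,w,L(w))
E
```

```text
saddle 0.035 [array([ 24.6, -73.5]), array([-28.6, -73.5]), array([-28.4, -98.5])]
saddle 0.015 [array([ 27.7, -73. ]), array([-32.2, -72.9]), array([ -32. , -101.2])]
cap [array([ 17.3, -92. ]), array([-17.1, -91.9]), array([ 14. , -94.6]), array([-14.2, -94.6])]
sleeve [array([ 16.6, -72.7]), array([-16.5, -72.6])]
sleeve [array([ 16.4, -69. ]), array([-16.3, -69. ])]
cam [ -0.1 -77.8]
red [ 0.60825027 -0.06245537  0.015     ] [ 0.7 90.3]
black [ 0.57937999 -0.22949378  0.015     ] [  1.3 -79.2]
s3black [ 0.57845093 -0.23016182  0.015     ] [  0.5 -80. ]
```

```bash
python3 - <<'E'
from h import *
c2=np.zeros((600,800,3),'uint8')
for i,P in enumerate(([.605,-.0655,.05],[.5755,-.237,.05])):
    c=proj('t3',P).round().astype(int)
    for j,n in enumerate(('t3','top0')):
        o=c-[16,12]; f=cv2.imread(f'pics/{n}.png')[o[1]:o[1]+25,o[0]:o[0]+33]
        c2[j*300:j*300+300,i*400:i*400+396]=cv2.resize(f,(396,300),interpolation=cv2.INTER_CUBIC)
    print(o)
cv2.imwrite('pics/m5.png',np.clip(c2*2.2,0,255).astype('uint8'))
E
```

```text
[247 117]
[310 126]
```

View pics/m5.png

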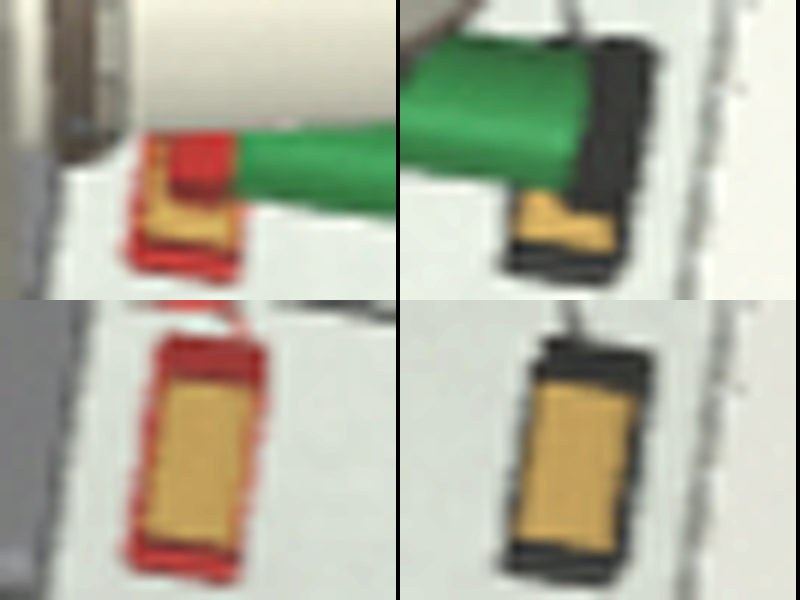

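```bash
python3 - <<'E'
from h import *
th=np.radians(-10.0);R=np.array([[np.cos(th),-np.sin(th)],[np.sin(th),np.cos(th)]])
tcp=np.array([.59187,-.1513]); L=lambda p:(R.T@(p[:2]-tcp)*1e3).round(1)
def g(u,v):
    k=u>=400; o=(310,126) if k else (247,117); f='t3' if v<300 else 'top0'
    return f,((u-400*k+.5)/12-.5+o[0],(v-300*(v>=300)+.5)/12-.5+o[1])
for n,z,ps in(('redcap',.083,((168,190),(236,196),(172,140))),('blkcap',.083,((658,55),(636,200),(595,50))),
  ('redbrass',.015,((163,380),(255,385),(238,545),(143,537))),('blkbrass',.015,((540,382),(636,390),(614,550),(514,540))),
  ('redtop',.035,((158,342),(266,350),(238,580),(128,565))),('blktop',.035,((540,345),(654,352),(620,582),(503,570)))):
    print(n,[L(ray(g(*p)[0],g(*p)[1],z)) for p in ps])
E
```

```text
redcap [array([-19.7,  91.5]), array([-18.7,  76.2]), array([-8.4, 92.3])]
blkcap [array([ 15.3, -95. ]), array([-17.9, -94.8]), array([ 14.2, -80.9])]
redbrass [array([18.2, 98.7]), array([20.4, 77.1]), array([-17.9,  75.2]), array([-19.5,  97.6])]
blkbrass [array([ 18.7, -76. ]), array([ 20.2, -98.6]), array([-18.2, -99. ]), array([-19.4, -75.4])]
redtop [array([ 23. , 100.6]), array([24.9, 75.4]), array([-29.5,  73.6]), array([-29.9,  99.4])]
blktop [array([ 23.3, -72.9]), array([ 25.7, -99.3]), array([-28.8, -99.3]), array([-30.2, -72.1])]
```

Call:
play_rows:
  slide:
    - [-0.001, 0.001, 0]
    - [-0.0016, 0.0018, 0.002]
    - [-0.0016, 0.0018, 0.006]
    - [-0.0016, 0.0018, 0.01]
    - [-0.0016, 0.0018, 0.013]
    - [-0.0016, 0.0018, 0.015]
    - [-0.0016, 0.0018, 0.017]
    - [-0.0016, 0.0018, 0.018]
    - [-0.0016, 0.0018, 0.018]
  turn: [0, 0, 0, 0, 0, 0, 0, 0, 0]

```text
clock: 7.25
position: [0.5898, -0.1495, 0.0321]
tcp_rot: [-0.642, 0.766, 0.0, -0.0]
wrist_force: [-0.1, 0.3, -3.9]
finger_gap: 0.367
grip_force: 50.6
```

Call:
play_rows:
  slide:
    - [0, 0, 0.003]
    - [0, 0, 0.006]
    - [0, 0, 0.008]
    - [0, 0, 0.0095]
    - [0, 0, 0.011]
    - [0, 0, 0.011]
  turn: [0, 0, 0, 0, 0, 0]

```text
clock: 7.85
position: [0.5898, -0.1494, 0.0211]
tcp_rot: [-0.642, 0.766, 0.0, -0.0]
wrist_force: [-0.6, 0.0, -5.0]
finger_gap: 0.369
grip_force: 50.6
```

Call:
play_rows:
  slide:
    - [0, 0, 0.0005]
    - [0, 0, 0.001]
    - [0, 0, 0.0015]
    - [0, 0, 0.002]
    - [0, 0, 0.0025]
    - [0, 0, 0.0025]
  turn: [0, 0, 0, 0, 0, 0]

```text
clock: 8.45
position: [0.59, -0.1495, 0.0193]
tcp_rot: [-0.642, 0.766, -0.0, 0.0]
wrist_force: [-0.8, 1.2, -1.1]
finger_gap: 0.365
grip_force: 51.0
```

Call:
play_rows:
  slide:
    - [0, 0, 0]
    - [0, 0, 0]
    - [0, 0, 0]
    - [0, 0, 0]
    - [0, 0, 0]
  turn: [0, 0, 0, 0, 0]
  gripper: 0.055

```text
clock: 8.95
position: [0.5901, -0.1495, 0.019]
tcp_rot: [-0.642, 0.766, -0.0, 0.0]
wrist_force: [-0.2, 0.3, -0.2]
finger_gap: 0.642
grip_force: 0.0
```

Call:
play_rows:
  slide:
    - [0, 0, -0.005]
    - [0, 0, -0.02]
    - [0, 0, -0.045]
    - [0, 0, -0.08]
    - [0, 0, -0.12]
    - [0, 0, -0.15]
    - [0, 0, -0.16]
    - [0, 0, -0.16]
    - [0, 0, -0.16]
  turn: [0, 0, 0, 0, 0, 0, 0, 0, 0]

```text
clock: 9.85
position: [0.589, -0.1492, 0.1775]
tcp_rot: [-0.642, 0.766, 0.001, -0.001]
wrist_force: [-1.2, -0.1, -0.6]
finger_gap: 0.639
grip_force: 0.0
```

```bash
python3 - <<'E'
from h import *
for n in('wrist','side','top'): shot(n,n[0]+'6')
s=ctrl.observe();print(s['clock'],s['position'],s['tcp_rot'])
c2=np.zeros((600,800,3),'uint8')
c2[:300,:400]=cv2.resize(cv2.imread('pics/w6.png'),(400,300))
c=proj('s6',[.6,-.12,.03]).round().astype(int);o=c-[36,36];print('side o',o)
c2[:300,400:700]=cv2.resize(cv2.imread('pics/s6.png')[o[1]:o[1]+72,o[0]:o[0]+72],(300,300),interpolation=cv2.INTER_CUBIC)
for i,P in enumerate(([.61,-.04,.05],[.58,-.21,.05])):
    c=proj('t6',P).round().astype(int);o=c-[25,18];print('top o',o)
    c2[300:600,i*400:i*400+400]=cv2.resize(cv2.imread('pics/t6.png')[o[1]:o[1]+37,o[0]:o[0]+50],(400,300),interpolation=cv2.INTER_CUBIC)
cv2.imwrite('pics/m6.png',np.clip(c2*1.9,0,255).astype('uint8'))
E
```

```text
10.0 [ 0.58895124 -0.14932183  0.17675989] [-0.6423746   0.76638838  0.00132857 -0.00139598]
side o [266 166]
top o [229 109]
top o [291 118]
```

View pics/m6.png

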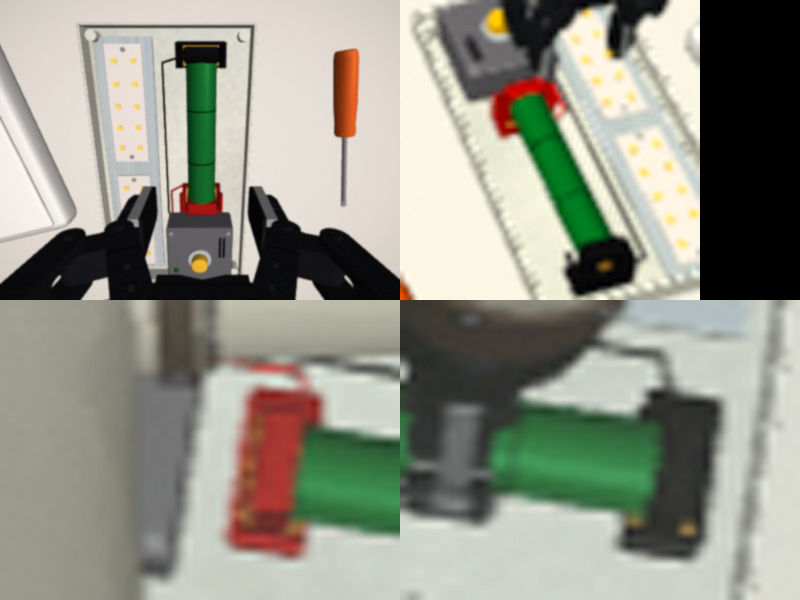

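The composite shows both caps down inside their saddles, red at the module side and black at the far end. In the wrist view the button is at (200,265) in 400-px scale.

```bash
python3 - <<'E'
from h import *
from scipy.spatial.transform import Rotation as Ro
b=ray('w6',((200.5)*1.28-.5,(263.5)*1.28-.5),.059);print(b)
s=ctrl.observe();T=Ro.from_quat(s['tcp_rot']).as_matrix();print(s['position'],T.T@(np.array([.6203,.008,.08])-s['position']))
# level check: side view: black cap centre etc; hsv centroid of yellow in wrist
h=cv2.cvtColor(cv2.imread('pics/w6.png'),cv2.COLOR_BGR2HSV);m=cv2.inRange(h,(18,150,80),(35,255,255));m[:310]=0;m[:,:230]=0;m[:,285:]=0
v,u=np.nonzero(m);print(u.mean(),v.mean(),len(u),u.min(),u.max(),v.min(),v.max(),ray('w6',(u.mean(),v.mean()),.056))
E
```

```text
[0.61887572 0.0047952  0.059     ]
[ 0.58895124 -0.14932183  0.17675989] [-0.160421   -0.00375188  0.0966768 ]
255.79876160990713 338.8142414860681 323 245 265 326 348 [0.62013918 0.00979761 0.056     ]
```

Call:
play_rows:
  slide:
    - [-0.01, 0, 0]
    - [-0.03, -0.001, 0.005]
    - [-0.06, -0.002, 0.01]
    - [-0.09, -0.003, 0.02]
    - [-0.12, -0.004, 0.035]
    - [-0.145, -0.004, 0.055]
    - [-0.157, -0.004, 0.075]
    - [-0.16, -0.004, 0.09]
    - [-0.16, -0.004, 0.097]
    - [-0.16, -0.004, 0.097]
    - [-0.16, -0.004, 0.097]
    - [-0.16, -0.004, 0.097]
  turn: [0, 0, 0, 0, 0, 0, 0, 0, 0, 0, 0, 0]
  gripper: 0

```text
clock: 11.2
position: [0.6224, 0.0072, 0.0828]
tcp_rot: [-0.642, 0.766, -0.0, 0.001]
wrist_force: [0.1, 0.3, 0.7]
finger_gap: -0.004
grip_force: 0.0
```

Call:
play_rows:
  slide:
    - [0, 0.001, 0.005]
    - [0, 0.002, 0.012]
    - [0, 0.002, 0.018]
    - [0, 0.002, 0.022]
    - [0, 0.002, 0.024]
    - [0, 0.002, 0.0255]
    - [0, 0.002, 0.027]
    - [0, 0.002, 0.027]
  turn: [0, 0, 0, 0, 0, 0, 0, 0]

```text
clock: 12.0
position: [0.6194, 0.0076, 0.0549]
tcp_rot: [-0.642, 0.766, 0.0, -0.0]
wrist_force: [-3.0, -1.0, 4.2]
finger_gap: -0.001
grip_force: 2.0
```

Call:
play_rows:
  slide:
    - [0, 0, 0.0005]
    - [0, 0, 0.001]
    - [0, 0, 0.0015]
    - [0, 0, 0.002]
    - [0, 0, 0.002]
    - [0, 0, 0.002]
  turn: [0, 0, 0, 0, 0, 0]

```text
clock: 12.6
position: [0.6196, 0.0076, 0.0531]
tcp_rot: [-0.642, 0.766, 0.0, -0.0]
wrist_force: [-4.5, -0.1, 5.5]
finger_gap: -0.003
grip_force: 3.0
```

Call:
play_rows:
  slide:
    - [0, 0, 0.0004]
    - [0, 0, 0.0008]
    - [0, 0, 0.001]
    - [0, 0, 0.001]
    - [0, 0, 0.001]
  turn: [0, 0, 0, 0, 0]

```text
clock: 13.1
position: [0.6196, 0.0076, 0.053]
tcp_rot: [-0.643, 0.766, -0.0, -0.0]
wrist_force: [-5.0, -0.1, 11.2]
finger_gap: 0.003
grip_force: 5.2
```

Call:
play_rows:
  slide:
    - [0, 0, -0.0003]
    - [0, 0, -0.0003]
    - [0, 0, -0.0003]
    - [0, 0, -0.0003]
    - [0, 0, -0.0003]
  turn: [0, 0, 0, 0, 0]

```text
clock: 13.6
position: [0.6196, 0.0076, 0.0531]
tcp_rot: [-0.643, 0.766, -0.0, -0.0]
wrist_force: [-5.5, -0.0, 10.1]
finger_gap: -0.002
grip_force: 4.5
```

Firmly against the stop at about 10 N, with no further travel, so the button is fully in.

```bash
python3 -c "
from h import *
s=ctrl.observe();print(s['position'],s['wrist_force']);print(ticket.hand_in())"
```

```text
[0.61963138 0.00763055 0.05309992] [-5.45445132 -0.03372914 10.08626289]
the job is handed in; nothing more can be done
None
```

The fresh green battery is set down in both saddles and released, red end in red and black in black. The test button is held against its stop at about 10 N, and I handed the job in at about 13.6 s; no verdict came back.

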